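# Set up the bottle block on the block shaker and start it

## Task

Set up the shaker for the two trial bottles: seat the aluminium bottle block fully home on the shaker's two locating pegs and swing the latch all the way over its ear to lock it. Then lower the two small filled bottles upright into the two end wells, leaving the middle well empty so that the load is balanced, and only then press the start button fully down and let it go. Lower things into place, do not drop them, and leave the stock bottle, the beaker and the tin where they stand.

Things in the scene. Friction and masses are not known exactly. Their poses are not given: they have to be found in the camera images.
- shaker: White bench-top block shaker, fixed. Housing 200 mm deep (x), 250 mm wide (y), its top face 84 mm above the bench. Origin: centre of the underside, on the bench; z up, x points from its front (control panel, towards the robot) to its rear, y to its left. On the rear part the dark shaking platform, 104 mm (x) by 210 mm (y), its top 100 mm above the bench.
- seat (a point): Centre of the platform's top face (35 mm along the shaker's x, 100 mm up; axes as the shaker's). The block's origin must come here, its y along the shaker's y, either way round. Two brass locating pegs stand 74 mm to either side of this point along y: 8 mm thick, 12 mm high, bullet-nosed (the upper 5 mm taper to 3 mm).
- peg_left (a point): Tip of the locating peg on the shaker's +y side (the latch's side), 12 mm above the platform.
- peg_right (a point): Tip of the locating peg on the shaker's -y side, 12 mm above the platform.
- block: Aluminium bottle block, 0.4 to 0.6 kg, flat on the bench. Body 52 mm (x) by 112 mm (y), 40 mm high: grip it across the 52 mm. Three wells, 30 mm wide, 32 mm deep, in a row along y, 36 mm apart. At each end an ear, 40 mm wide, 12 mm thick, 36 mm long, with a 10 mm through hole 74 mm from the block's centre, to go over a peg. Same either way round. Origin: centre of underside, z up.
- well_end1 (a point): Centre of the floor of the well at the block's +y end, 8 mm above the block's underside and 32 mm below the mouth.
- well_end2 (a point): Centre of the floor of the well at the block's -y end, 8 mm above the block's underside and 32 mm below the mouth.
- latch (a joint): Latch, rad: a flat steel arm 14 mm wide on an upright axis at the platform's left rear. At 0 it points along the shaker's +y; starts open (-0.4 to 0.15), clear of the block. Grows counter-clockwise from above to its stop at 1.57, where it points along -x, 2.5 mm above the seated block's ear: locked. Blocked by an unseated block. Stays where left; about 1 N at the pin moves it.
- latch_pivot (a point): On the latch's axis, at the height of the platform's top: 34 mm along the shaker's x and 82 mm along its y from the seat. The post with the latch's hub on it is up to 10 mm in radius and 25 mm high.
- latch_pin (a point): Centre of the top end of the latch's upright black finger pin: round, 12 mm thick, 30 mm tall, standing on the arm 46 mm from the axis; its top is 50.5 mm above the platform, the arm's upper face 20.5 mm above it.
- start_top (a point): Centre of the top face of the start button, the only button: round, white, 26 mm across, in a grey collar on the shaker's control panel, to the right of the dark display; 102 mm above the bench, 99 mm in front of the seat (-x) and 55 mm to its right (-y).
- start (a joint): Travel of the start button in m: 0 released, 0.006 fully down; it springs back; fully down takes about 4 N.
- tray: Shallow steel tray, 210 by 150 mm, fixed to the bench, floor 3 mm thick, lip 9 mm high; the two trial bottles stand on it. It is on one side of the shaker and the block on the other; which is which varies. Origin: centre of its underside.
- bottle_a: One of two like trial bottles: small, amber glass with paper band, 26 mm diameter up to 55 mm, shoulder to 65 mm, then a black cap of 20 mm diameter up to 82 mm; about 45 g. Origin: centre of its underside, z up.
- bottle_b: The other trial bottle, the same as bottle_a. Either may go into either end well.
- stock_bottle: Bystander: big amber bottle with black cap, 52 mm diameter, 118 mm high. Origin: centre of its underside.
- beaker: Bystander: empty glass beaker, 62 mm diameter, 75 mm high, behind the shaker. Origin: centre of its underside.
- tin: Bystander: low aluminium screw tin, 69 mm diameter, 38 mm high. Origin: centre of its underside.

How it is judged:
By the outcome, as a careful person would: the job done as asked, in the order asked, and still so for the second after the job is handed in, with the robot touching nothing.
It also fails if it takes over 72 s, if anything falls off the work surface, if the arm or the gripper's body presses on something with over 40 N, if the wrist force passes 120 N, or if a joint passes its speed limit or range.

## Robot

A 6-joint arm with a two-finger parallel gripper is mounted at the origin on the work surface. World frame = base frame: x ahead of the robot, y to its left, z up, the work surface at z = 0. Lengths are in mm, angles in degrees, forces in N, time in s.
With the tool pointing down it reaches from about 350 to 850 mm from the base axis. Payload 8.1 kg.
Tool frame: the origin (TCP) lies between the finger pads; the fingertips stand 22 mm ahead of it and the grasp point (between the pads) lies 3 mm ahead of it; z points along the fingers, y is the line along which they close (so a half turn about z gives the same grasp; the last joint's range is limited). The gripper opens to 85 mm and grips with 20 to 120 N. Pads are 22 mm wide; open, the fingers measure 114 mm over their backs; the gripper's body (76 mm by 85 mm) begins 54 mm behind the grasp point. The pads swing forward as they close: fully open they stand 13 mm farther back than shut.
Start: joints at [64.95, 7.471, 85.268, -0, 87.261, -4.893], TCP at [206.732, 563.265, 253.292] pointing down, gripper open.
Joint ranges: [-169.43, 169.43], [-51.17, 129.36], [1.28, 143.12], [-76.62, 256.62], [0, 156.53], [-152.29, 152.29]. Speed limits (degrees/s): [136.94, 136.94, 159.86, 180, 180, 180].

## Interface

Orientations are given as [roll, pitch, yaw] about the fixed x, y, z axes, in that order (R = Rz(yaw) Ry(pitch) Rx(roll)).
In Python, from bench import r, vision gives the robot as it stands.
- The arm moves only by the tool step_arm, never from a script. Its argument "targets" is a list that holds one entry, the list of rows, each a list of 6 numbers: the shift along the world's x, y, z in mm, then the turn, a rotation vector about the world's x, y, z in rad. In form: [[[x, y, z, rx, ry, rz], ...]]. A call has 1 to 12 rows; each row is the pose to reach, as a shift and turn from the pose commanded when the call began; what a row does not reach only later rows make up. A row lasts 1/12 s, in which the tool goes at most 41.7 mm and 7.16 degrees, less where a joint would pass 70% of its speed; a pose out of reach is approached as far as the arm can. A call with a gripper value outside its range is refused whole. "fingers" is the gripper's target within -1 to 1 (shut at 1, half-way at 0, fully open at -1), set as the call begins (left out, the last holds). The fingers move at their own pace and stop on an object; "newtons" is the grip in N (left out, the last holds). Time passes only in rows, so rows that repeat a pose let the fingers close. It gives the time, the measured TCP pose, the force, the opening and the grip force at its end, in the units of the state.
- r.sense(): the state, without advancing time (a new reading comes with each control period).
- vision.snapshot(name): name is "side" or "top" or "wrist"; returns a dict with "img" (384x512x3 uint8, blue, green, red), "mtx" (3x3 intrinsics, pixels), "eye" and "attitude" of the camera in the world. Camera axes: x right, y up, looking along -z (the intrinsics and any distortion apply to the point x, -y, -z); pixel columns grow to the right and rows downward; lengths in mm; the calibration is good to about 2 mm. A picture is of the moment at which its call begins. There is no depth.
- r.hand_in(): hands the job in; it is judged then, once.
The state is a dict: "time": time; "joint_pos": joint angles; "qd": joint speeds; "joint_efforts": joint torques, N m; "tool_pos": TCP position; "tcp_rot": TCP orientation; "ft_force": force on the tool from outside, world axes, zero at the start; "wrist_torque": the same for the moment, N m; "finger_gap": finger opening in mm; "grip_force": force on a finger pad.
Only numpy, scipy, OpenCV 4.12 (cv2) and the standard library are available. Lean on these libraries where they do the work, as an engineer would, in place of code of your own. Each camera call takes 0.05 s, during which the arm holds its last target. There are 200 camera calls.

## Working session

There is one attempt and no reset: what is moved stays moved. The work goes in short steps, Python scripts to look and compute and a tool call to move; the robot and the scene stay as the last step left them, time stands still between calls to the robot, and variables do not carry over. Pictures are saved under pics/ and viewed, at most 10 in all, crops included, and the job is handed in when it is done.

Besides the shell and the picture viewer there is one more tool, called after ">>>" as name(argument=value, ...) on one line, values as JSON. step_arm: Moves the arm, as the interface text tells. Its arguments: {"type":"object","properties":{"targets":{"type":"array"},"fingers":{"type":"number"},"newtons":{"type":"number"}},"required":["targets"]}

```bash
ls; mkdir -p pics
python3 - <<'E'
from bench import r, vision
import cv2
for n in("top","side"):
    s=vision.snapshot(n); cv2.imwrite(f"pics/{n}0.png",s["img"]); print(n,s["mtx"],s["eye"],s["attitude"],[k for k in s])
print(r.sense())
E
```

```text
pics
top [[421.91322783   0.         250.59456456]
 [  0.         421.91322783 195.32907471]
 [  0.           0.           1.        ]] [ 458.39119768   -8.69909222 1195.2726888 ] [  8.46676089  -0.24855601 -91.00942432] ['img', 'mtx', 'eye', 'attitude']
side [[418.16502608   0.         249.71298489]
 [  0.         418.16502608 189.39296194]
 [  0.           0.           1.        ]] [ 278.01709817 -776.32777286  734.72537811] [ 53.15679      1.28787899 -23.26697857] ['img', 'mtx', 'eye', 'attitude']
{'time': 0.1, 'joint_pos': array([ 6.49476415e+01,  7.51088851e+00,  8.53257930e+01, -6.45256898e-05,
        8.72633570e+01, -4.89276441e+00]), 'qd': array([-0.08011807, -0.12637274, -0.13082375, -0.04549509, -0.04801862,
        0.02410794]), 'joint_efforts': array([ 7.09485048e-04, -5.70954323e+01, -5.01944232e+01, -2.44492203e-04,
        8.16216983e-03, -1.17648005e-04]), 'tool_pos': array([206.55079858, 562.80658594, 252.32181212]), 'tcp_rot': array([-1.79900321e+02, -8.46817302e-03,  1.59840402e+02]), 'ft_force': array([-0.31673011, -0.13883271,  0.22812665]), 'wrist_torque': array([-0.02849379, -0.04807157,  0.01382262]), 'grip_force': 0.0, 'finger_gap': 85.37284739253967}
```

View pics/top0.png

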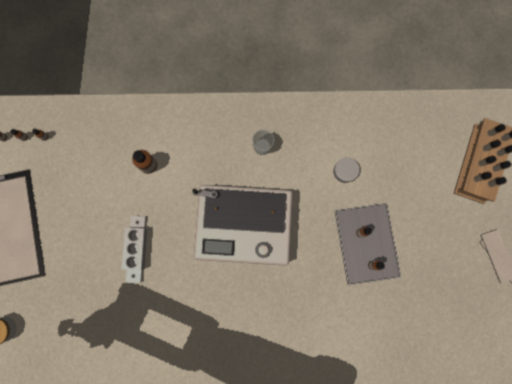

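View pics/side0.png

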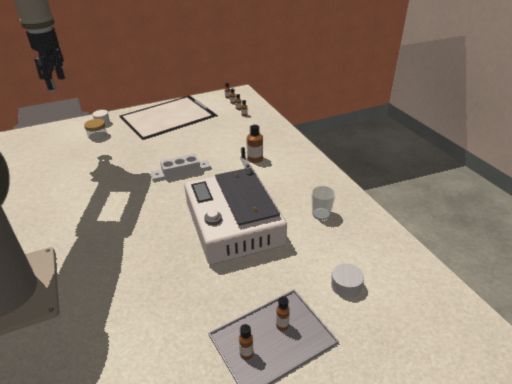

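The top view shows the shaker in the middle with its platform around (245,210), the latch at (196-213,192) and the button at (263,249). The block is on the left, with its wells at (133,236/249/262). The bottles are on the tray at right, caps at about (365,231) and (378,265).

```bash
cat > h.py <<'E'
from bench import r, vision
import numpy as np, cv2
from scipy.spatial.transform import Rotation as R
def Rc(s): return R.from_euler('xyz',s["attitude"],degrees=True).as_matrix()
def back(s,px,z):
    """pixels (N,2) -> world points on plane z"""
    p=np.atleast_2d(np.array(px,float)); K=s["mtx"]
    d=np.c_[(p[:,0]-K[0,2])/K[0,0],-(p[:,1]-K[1,2])/K[1,1],-np.ones(len(p))]@Rc(s).T
    e=np.array(s["eye"]); return e+d*((z-e[2])/d[:,2])[:,None]
def proj(s,P):
    q=(np.atleast_2d(P)-np.array(s["eye"]))@Rc(s); K=s["mtx"]
    return np.c_[K[0,2]+K[0,0]*q[:,0]/-q[:,2],K[1,2]-K[1,1]*q[:,1]/-q[:,2]]
def snap(n,f,crop=None,k=1):
    s=vision.snapshot(n); im=s["img"]
    if crop: x0,y0,x1,y1=crop; im=im[y0:y1,x0:x1]
    cv2.imwrite(f"pics/{f}.png",cv2.resize(im,None,fx=k,fy=k,interpolation=cv2.INTER_CUBIC) if k!=1 else im)
    np.save(f"pics/{f}.npy",s,allow_pickle=True); return s
def load(f): return np.load(f"pics/{f}.npy",allow_pickle=True).item()
E
python3 - <<'E'
from h import *
np.set_printoptions(precision=1,suppress=True)
s=snap("top","top1")
print("wells",back(s,[(133,236),(132,249),(131,262)],40)[:,:2])
print("holes",back(s,[(137,222),(133,276)],12)[:,:2])
print("plat",back(s,[(207,190),(287,190),(284,232),(204,230)],100)[:,:2])
print("btn",back(s,[(263,249)],102)[:,:2]); print("caps",back(s,[(367,231),(380,266)],85)[:,:2])
print("latch",back(s,[(196,191),(213,194)],125)[:,:2])
w=snap("wrist","w0"); print(w["eye"],w["attitude"],w["mtx"][0]); print(r.sense()["tool_pos"])
E
```

```text
wells [[523.6 305.7]
 [488.5 307.6]
 [453.7 309.5]]
holes [[564.2 303.1]
 [415.4 310.8]]
plat [[ 637.4   98. ]
 [ 633.9 -112.3]
 [ 523.8 -101.2]
 [ 532.5  106. ]]
btn [[481.  -45.7]]
caps [[ 523.5 -320.9]
 [ 432.2 -349.5]]
latch [[631.2 123.8]
 [622.7  80.2]]
[139.6 589.  373.5] [-16.5   0.2  69.8] [290.8   0.  255. ]
[206.6 563.  252.6]
```

>>> step_arm(targets=[[[15,-14,0,0,0,0.03],[40,-36,0,0,0,0.08],[68,-62,-10,0,0,0.13],[96,-88,-20,0,0,0.18],[124,-113,-30,0,0,0.24],[152,-138,-40,0,0,0.297],[180,-164,-50,0,0,0.297],[208,-189,-50,0,0,0.297],[236,-214,-50,0,0,0.297],[264,-240,-50,0,0,0.297],[278,-252,-50,0,0,0.297],[282,-256,-50,0,0,0.297]]])

```text
time: 1.2
tool_pos: [491.0, 304.5, 203.1]
tcp_rot: [-180.0, 0.0, 176.7]
ft_force: [0.9, -0.9, 0.1]
finger_gap: 85.3
grip_force: 0.0
```

>>> step_arm(targets=[[[0,0,0,0,0,0],[0,0,0,0,0,0]]])

```text
time: 1.37
tool_pos: [488.2, 307.6, 203.0]
tcp_rot: [180.0, -0.1, 176.8]
ft_force: [0.5, 0.4, 0.4]
finger_gap: 85.2
grip_force: 0.0
```

Run:
```python
from h import *
w=snap("wrist","w1"); print(w["eye"],w["attitude"]); s=r.sense(); print(s["tool_pos"],s["tcp_rot"],s["time"])
```

```text
[416.96391675 312.56884623 324.14667854] [-1.64146620e+01  4.95477856e-02  8.68138385e+01]
[487.81413654 308.09915469 203.11909764] [ 1.79988553e+02 -4.45134806e-02  1.76900588e+02] 1.4167
```

View pics/w1.png

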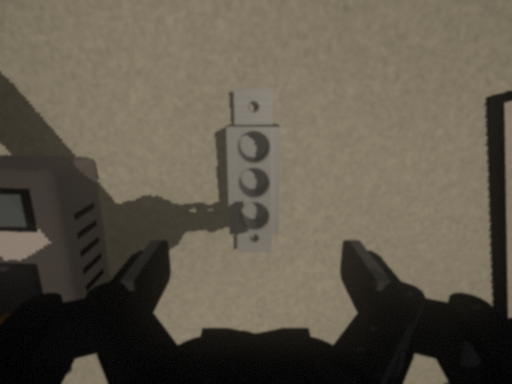

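The wrist view shows the block upright in the picture: ear holes at (253,106) and (254,239), wells at (254,147), (254,182) and (255,215). It is unoccluded.

Run:
```python
from h import *
np.set_printoptions(precision=1,suppress=True)
w=load("w1")
print(back(w,[(254,147),(254,182),(255,215)],40)[:,:2]); print(back(w,[(253,106),(254,239)],12)[:,:2])
print(back(w,[(226.5,126),(279,125),(276,232),(238,232)],40)[:,:2])
```

```text
[[455.8 309.2]
 [491.  307.2]
 [526.6 306.2]]
[[417.5 310.2]
 [567.5 302.8]]
[[434.4 284.1]
 [436.2 334.2]
 [547.1 327.4]
 [544.9 287.1]]
```

>>> step_arm(targets=[[[3,0,-15,0,0,0],[3,0,-45,0,0,0],[3,0,-80,0,0,0],[3,0,-115,0,0,0],[3,0,-145,0,0,0],[3,0,-162,0,0,0],[3,0,-170,0,0,0],[3,0,-172,0,0,0],[3,0,-172,0,0,0]]])

```text
time: 2.17
tool_pos: [491.3, 308.2, 31.6]
tcp_rot: [180.0, -0.0, 176.9]
ft_force: [-0.7, 0.8, 1.1]
finger_gap: 85.5
grip_force: 0.0
```

>>> step_arm(targets=[[[0,0,0,0,0,0],[0,0,0,0,0,0],[0,0,0,0,0,0],[0,0,0,0,0,0],[0,0,0,0,0,0],[0,0,0,0,0,0],[0,0,0,0,0,0],[0,0,0,0,0,0]]], fingers=1, newtons=60)

```text
time: 2.83
tool_pos: [493.1, 307.8, 33.4]
tcp_rot: [179.9, 0.2, 176.9]
ft_force: [-1.7, -1.1, 7.0]
finger_gap: 51.1
grip_force: 65.5
```

>>> step_arm(targets=[[[0,0,5,0,0,0],[0,0,20,0,0,0],[0,0,45,0,0,0],[0,0,80,0,0,0],[0,-5,115,0,0,-0.05],[3,-20,150,0,0,-0.15],[9,-45,180,0,0,-0.26],[15,-75,210,0,0,-0.38],[21,-105,230,0,0,-0.5],[27,-138,245,0,0,-0.62],[34,-171,250,0,0,-0.74],[40,-204,250,0,0,-0.86]]])

```text
time: 3.83
tool_pos: [532.4, 101.8, 283.9]
tcp_rot: [179.8, 0.1, 127.3]
ft_force: [-0.1, -0.1, -5.4]
finger_gap: 51.2
grip_force: 64.1
```

>>> step_arm(targets=[[[6,-33,0,0,0,-0.12],[12,-66,0,0,0,-0.24],[18,-97,0,0,0,-0.36],[24,-122,0,0,0,-0.48],[29,-143,0,0,0,-0.59],[32,-156,0,0,0,-0.67],[33,-162,0,0,0,-0.71],[33,-163,0,0,0,-0.71],[33,-163,0,0,0,-0.71]]])

```text
time: 4.58
tool_pos: [564.3, -60.0, 280.9]
tcp_rot: [-179.9, -0.0, 86.9]
ft_force: [-0.2, 0.6, -5.4]
finger_gap: 51.0
grip_force: 64.0
```

Run:
```python
from h import *
w=snap("wrist","w2",k=1.5); print(w["eye"],w["attitude"]); s=r.sense(); print(s["tool_pos"],s["tcp_rot"],s["time"],s["finger_gap"],s["ft_force"],s["joint_pos"])
```

```text
[569.13218907  13.14840052 401.97681338] [-16.54563387   0.1058004   -3.08425907]
[564.34496139 -59.45539453 281.00822606] [-1.79952496e+02 -2.57581097e-02  8.69902179e+01] 4.6333 50.915610001152125 [ 0.88375586  0.16314047 -4.56154779] [-1.12020212e+01  1.89821349e+00  8.82663684e+01  1.87262053e-02
  8.98861079e+01 -8.19229528e+00]
```

View pics/w2.png

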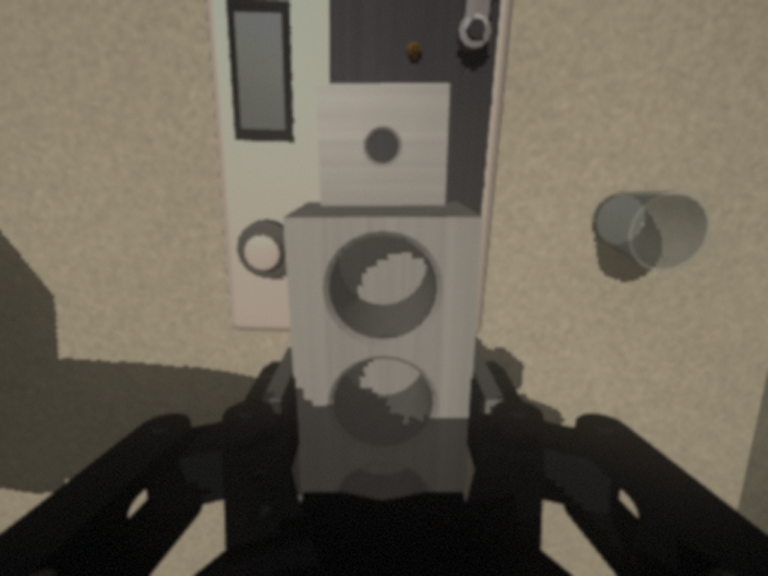

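The wrist view (1.5x) shows the left peg at (414,50), the latch hub at (475,28), the button at (262,250), the shaker's front-right corner at (233,327), and the held block's ear hole at (382,145).

Run:
```python
from h import *
from scipy.optimize import least_squares
np.set_printoptions(precision=1,suppress=True)
w=load("w2"); t=load("top1")
g=cv2.cvtColor(w["img"],cv2.COLOR_BGR2HSV)
sub=w["img"][22:46,262:292].astype(int); m=(sub[...,2]-sub[...,0])>25
yy,xx=np.nonzero(m); print("peg blob",xx.mean()+262,yy.mean()+22,m.sum(),xx.min()+262,xx.max()+262,yy.min()+22,yy.max()+22)
pl=(xx.mean()+262,yy.mean()+22)
obs=[(w,pl,(35,74,107),1),(w,(475/1.5,28/1.5),(69,82,125),1),(w,(262/1.5,250/1.5),(-64,-55,102),1),(w,(233/1.5,327/1.5),(-100,-125,84),1),
 (t,(263,249),(-64,-55,102),.7),(t,(207,190),(87,105,100),.5),(t,(287,190),(87,-105,100),.5),(t,(284,232),(-17,-105,100),.5),(t,(204,230),(-17,105,100),.5)]
def W(p,q):
    c,s=np.cos(p[2]),np.sin(p[2]); return np.array([p[0]+c*q[0]-s*q[1],p[1]+s*q[0]+c*q[1],q[2]])
# scale residuals to mm
def f(p): return np.concatenate([k*(back(s,px,q[2])[0]-W(p,q))[:2] for s,px,q,k in obs])
o=least_squares(f,[545,0,-.05],loss='soft_l1'); p=o.x
print("shaker",p[:2],np.degrees(p[2])); print(f(p).reshape(-1,2))
for n,q in dict(seat=(35,0,100),pl=(35,74,112),pr=(35,-74,112),piv=(69,82,100),btn=(-64,-55,102)).items(): print(n,W(p,q))
tp=r.sense()["tool_pos"]
print("hole-tcp",back(w,(382/1.5,145/1.5),tp[2]-20)[0]-tp, "wells",back(w,[(382/1.5,285/1.5)],tp[2]+8)[0]-tp)
```

```text
peg blob 275.04285714285714 32.371428571428574 70 271 279 28 38
shaker [549.3   3.9] -4.526231860132781
[[ 0.1  0.2]
 [-0.2 -0.4]
 [-0.2  1.2]
 [ 5.1  4.9]
 [-0.2  0.1]
 [-3.5 -1.9]
 [ 3.  -2.3]
 [-0.2 -0.9]
 [-4.1 -1.9]]
seat [584.2   1.1 100. ]
pl [590.1  74.9 112. ]
pr [578.4 -72.6 112. ]
piv [624.6  80.2 100. ]
btn [481.2 -45.9 102. ]
hole-tcp [  4.6  76.1 -20. ] wells [ 2.7 39.5  8. ]
```

>>> step_arm(targets=[[[3,4,-10,0,0,-0.01],[8,10,-35,0,0,-0.026],[13,16,-65,0,0,-0.026],[17,21,-95,0,0,-0.026],[19,23,-115,0,0,-0.026],[19,23,-124,0,0,-0.026],[19,23,-126,0,0,-0.026],[19,23,-126,0,0,-0.026]]])

```text
time: 5.3
tool_pos: [583.4, -36.2, 155.0]
tcp_rot: [-179.9, -0.0, 85.5]
ft_force: [0.5, -0.4, -4.9]
finger_gap: 51.1
grip_force: 63.9
```

Run:
```python
from h import *
w=snap("wrist","w3",k=1.5); print(w["eye"],w["attitude"]); s=r.sense(); print(s["tool_pos"],s["tcp_rot"],s["time"],s["finger_gap"],s["ft_force"])
```

```text
[590.12571059  36.83376508 276.05195985] [-16.5656541    0.09710257  -4.55492474]
[584.29371306 -36.5527708  156.43234109] [1.79920187e+02 7.40697326e-03 8.54459649e+01] 5.35 51.152763201973244 [ 0.85959968  0.6476559  -4.36327464]
```

View pics/w3.png

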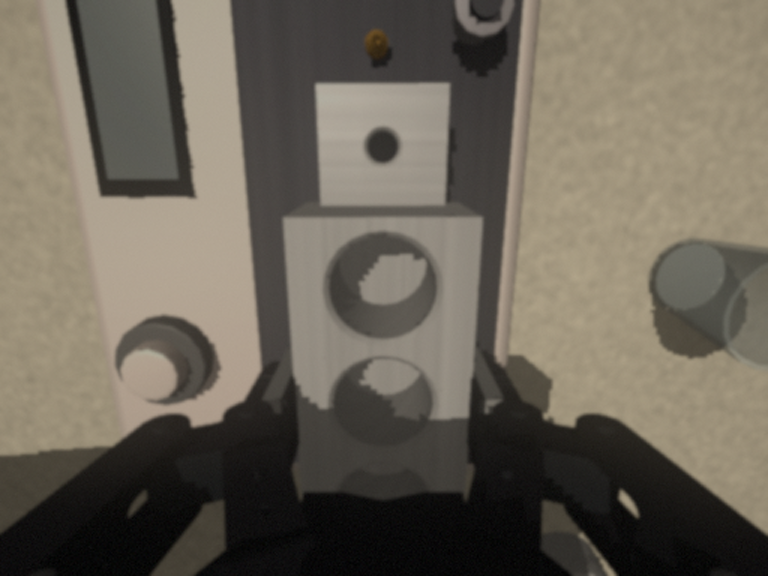

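At 1.5x the picture shows the peg with its tip at (377,42), the held block's ear hole at (382,145), the latch hub at (485,10) and the button at (150,375). The block is well aligned with the platform edges.

Run:
```python
from h import *
np.set_printoptions(precision=1,suppress=True)
w=load("w3"); tp=r.sense()["tool_pos"]
pk=back(w,(376.5/1.5,43/1.5),110)[0]; b=back(w,(150/1.5,375/1.5),102)[0]; h=back(w,(382/1.5,145/1.5),tp[2]-20.5)[0]
print(pk,b,h,pk-h, "tcp",tp)
print("yaw from peg-btn",np.degrees(np.arctan2(*(pk-b)[1::-1]))-np.degrees(np.arctan2(129,99)))
e=back(w,np.array([(235,50),(262,330),(519,50),(497,330)])/1.5,100); print("plat edges",[np.degrees(np.arctan2(*(e[i]-e[i+1])[:2])) for i in(0,2)])
e=back(w,np.array([(316,85),(283,216),(482,216)])/1.5,tp[2]+8);print("block front edge ang",np.degrees(np.arctan2((e[2]-e[1])[1],(e[2]-e[1])[0])))
```

```text
[590.8  74.  110. ] [479.7 -47.4 102. ] [590.   40.3 135.9] [  0.7  33.7 -25.9] tcp [584.3 -36.6 156.4]
yaw from peg-btn -4.934696846964222
plat edges [np.float64(3.9274635292553204), np.float64(4.45331784005601)]
block front edge ang -4.542331979528061
```

>>> step_arm(targets=[[[0.2,6,0,0,0,0],[0.4,16,0,0,0,0],[0.6,26,0,0,0,0],[0.6,32,-2,0,0,0],[0.6,34,-5,0,0,0],[0.6,34,-7,0,0,0],[0.6,34,-9,0,0,0],[0.6,34,-11,0,0,0],[0.6,34,-13,0,0,0],[0.6,34,-13,0,0,0]]])

```text
time: 6.18
tool_pos: [584.0, -3.0, 141.6]
tcp_rot: [-179.9, -0.0, 85.4]
ft_force: [-0.7, 0.4, -4.8]
finger_gap: 51.3
grip_force: 64.0
```

>>> step_arm(targets=[[[0,0,-2,0,0,0],[0,0,-4,0,0,0],[0,0,-6,0,0,0],[0,0,-7,0,0,0],[0,0,-8,0,0,0],[0,0,-8,0,0,0]]])

```text
time: 6.68
tool_pos: [584.1, -2.3, 133.9]
tcp_rot: [-180.0, -0.0, 85.4]
ft_force: [-1.1, 4.8, -4.7]
finger_gap: 51.1
grip_force: 64.5
```

>>> step_arm(targets=[[[0,0.6,0,0,0,0],[0,0.6,-1,0,0,0],[0,0.6,-2,0,0,0],[0,0.6,-3,0,0,0],[0,0.6,-3,0,0,0]]])

```text
time: 7.1
tool_pos: [584.2, -2.2, 133.4]
tcp_rot: [-180.0, 0.0, 85.4]
ft_force: [-12.1, 3.5, 14.0]
finger_gap: 50.7
grip_force: 66.2
```

>>> step_arm(targets=[[[0,0,1.5,0,0,0],[0,0,1.5,0,0,0]]], newtons=20)

```text
time: 7.27
tool_pos: [584.2, -2.2, 133.4]
tcp_rot: [-180.0, 0.0, 85.4]
ft_force: [-5.8, 4.4, 3.4]
finger_gap: 51.1
grip_force: 65.2
```

>>> step_arm(targets=[[[0,0,0,0,0,0],[0,0,0,0,0,0],[0,0,0,0,0,0],[0,0,0,0,0,0],[0,0,0,0,0,0],[0,0,10,0,0,0],[0,0,35,0,0,0],[0,-10,70,0,0,0],[0,-30,105,0,0,0],[0,-50,130,0,0,0],[0,-60,140,0,0,0],[0,-60,140,0,0,0]]], fingers=-1)

```text
time: 8.27
tool_pos: [586.0, -64.5, 277.4]
tcp_rot: [179.6, 0.1, 85.3]
ft_force: [0.1, -0.2, 0.0]
finger_gap: 85.6
grip_force: 0.0
```

Run:
```python
from h import *
w=snap("wrist","w4",k=1.5); print(w["eye"],w["attitude"]); s=r.sense(); print(s["tool_pos"],s["tcp_rot"],s["time"],s["finger_gap"],s["ft_force"])
```

```text
[591.97057838   8.84956755 398.32378358] [-16.65348934  -0.35857242  -4.73520367]
[585.0533541  -62.98671435 274.37032731] [1.79823257e+02 1.04088949e-02 8.53131220e+01] 8.3167 85.22026390024078 [ 0.16567948 -0.58917327 -0.92560685]
```

View pics/w4.png

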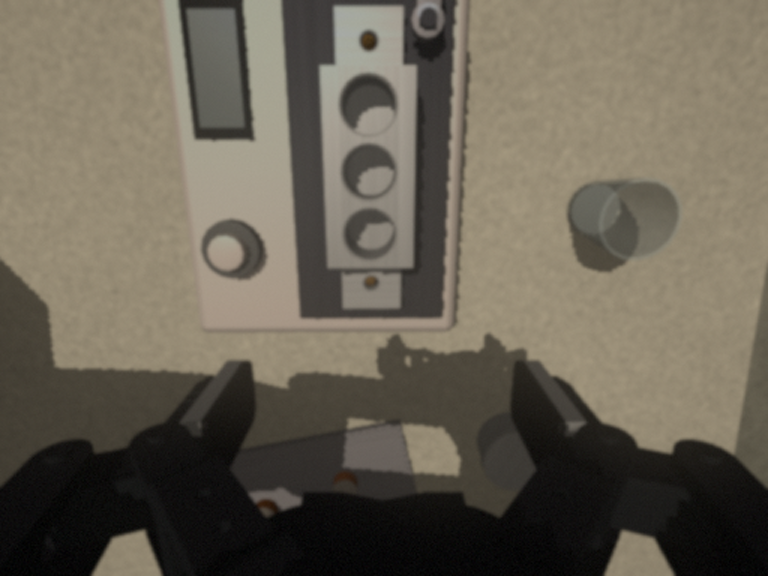

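The block is seated, with both pegs showing in the ear holes at (368,40) and (371,282). The wells are at (369,104), (369,171) and (370,233). The hub is at (428,18); the latch arm runs off the top of the frame.

Run:
```python
from h import *
np.set_printoptions(precision=1,suppress=True)
w=load("w4");t=load("top1")
x=back(w,np.array([(369,104),(369,171),(370,233)])/1.5,140);print("wells",x)
pg=back(w,np.array([(368,40),(371,282)])/1.5,112); print("pegs",pg,np.linalg.norm(pg[0]-pg[1]))
print("btn",back(w,(225/1.5,252/1.5),102)); print("hub",back(w,np.array([(428,18)])/1.5,125))
print("pin top cam",back(t,(195.5,191),148),"hub",back(t,(214,194.5),125))
im=t["img"][175:205,180:230]; cv2.imwrite("pics/latch.png",cv2.resize(im,None,fx=12,fy=12,interpolation=cv2.INTER_CUBIC))
```

```text
wells [[588.5  36.6 140. ]
 [585.2   1.1 140. ]
 [582.5 -34.5 140. ]]
pegs [[590.7  74.3 112. ]
 [579.1 -72.8 112. ]] 147.55279120007168
btn [[480.1 -45.7 102. ]]
hub [[624.8  79.4 125. ]]
pin top cam [[627.5 122.2 148. ]] hub [[621.3  77.6 125. ]]
```

View pics/latch.png

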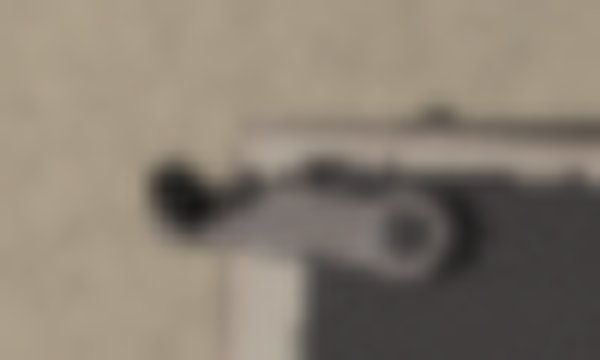

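The zoom shows the pin at about top-camera pixel (194.6,190) and the hub at (213.9,194.3), so the latch is near 0 and the pin is near (628.5,125). I'll pinch the pin and carry it round the arc.

>>> step_arm(targets=[[[4,18,-5,0,0,0],[11,48,-15,0,0,0],[19,82,-30,0,0,0],[27,116,-45,0,0,0],[35,148,-55,0,0,0],[41,172,-62,0,0,0],[44,185,-68,0,0,0],[44,187,-78,0,0,0],[44,187,-95,0,0,0],[44,187,-112,0,0,0],[44,187,-121,0,0,0],[44,187,-122,0,0,0]]], fingers=0)

```text
time: 9.32
tool_pos: [626.1, 123.6, 147.0]
tcp_rot: [-179.7, 0.1, 85.4]
ft_force: [0.2, -0.1, -0.4]
finger_gap: 42.6
grip_force: 0.0
```

>>> step_arm(targets=[[[0,0,0,0,0,0],[0,0,0,0,0,0],[0,0,0,0,0,0],[0,0,0,0,0,0],[0,0,0,0,0,0],[0,0,0,0,0,0]]], fingers=1, newtons=25)

```text
time: 9.82
tool_pos: [629.1, 124.6, 152.1]
tcp_rot: [179.9, 0.0, 85.4]
ft_force: [0.5, -2.9, 4.4]
finger_gap: 10.6
grip_force: 24.9
```

>>> step_arm(targets=[[[-3,0,0,0,0,0],[-8,0,0,0,0,0],[-16,-1.4,0,0,0,0],[-23.6,-4.1,0,0,0,0],[-30.6,-8.1,0,0,0,0],[-36.7,-13.3,0,0,0,0],[-41.9,-19.4,0,0,0,0],[-45.9,-26.4,0,0,0,0],[-48.6,-33.9,0,0,0,0],[-49.8,-39.4,0,0,0,0],[-50.1,-42.6,0,0,0,0],[-50.1,-43,0,0,0,0]]])

```text
time: 10.82
tool_pos: [578.3, 81.7, 151.8]
tcp_rot: [180.0, -0.1, 85.4]
ft_force: [-1.0, 3.1, 7.5]
finger_gap: 11.0
grip_force: 25.5
```

>>> step_arm(targets=[[[0,-1,0,0,0,0],[0,-2,0,0,0,0],[0,-3,0,0,0,0],[0,-3,0,0,0,0]]])

```text
time: 11.15
tool_pos: [578.2, 80.0, 151.8]
tcp_rot: [180.0, -0.1, 85.4]
ft_force: [-0.5, 7.6, 9.3]
finger_gap: 10.9
grip_force: 25.6
```

>>> step_arm(targets=[[[0,0,0,0,0,0],[0,0,0,0,0,0],[0,0,2,0,0,0],[0,0,12,0,0,0],[0,-3,35,0,0,0],[0,-10,65,0,0,0],[0,-25,95,0,0,0],[0,-48,118,0,0,0],[0,-75,130,0,0,0],[0,-95,135,0,0,0],[0,-100,135,0,0,0],[0,-100,135,0,0,0]]], fingers=-0.2)

```text
time: 12.15
tool_pos: [578.3, -22.7, 286.6]
tcp_rot: [180.0, 0.0, 85.3]
ft_force: [0.2, -0.3, -0.3]
finger_gap: 51.4
grip_force: 0.0
```

Run:
```python
from h import *
w=snap("wrist","w5",k=1.5); s=r.sense(); print(s["tool_pos"],s["tcp_rot"],s["time"],s["finger_gap"],s["ft_force"])
```

```text
[578.01852255 -21.44907076 285.76586432] [-1.79975582e+02 -2.20290091e-02  8.53278847e+01] 12.2 51.170788783193984 [0.37218888 0.40045419 0.48903684]
```

View pics/w5.png

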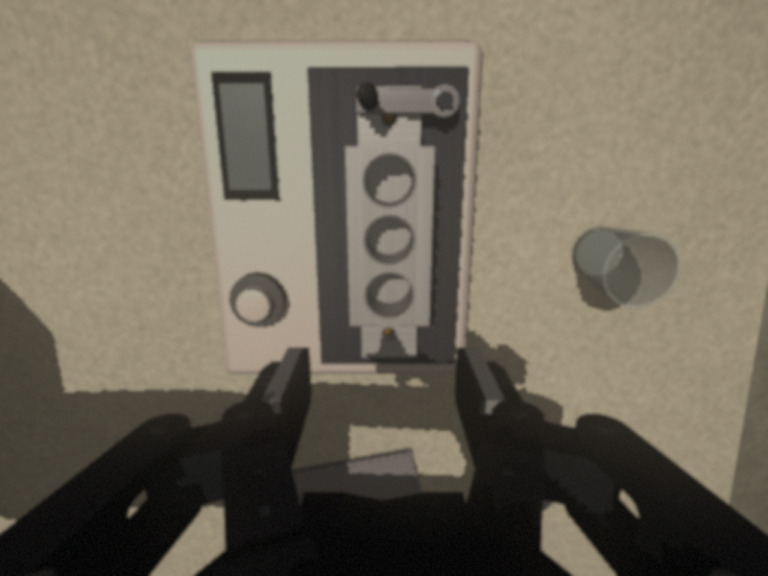

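The latch arm now lies along -x over the left ear, pin at (367,96) and hub at (446,99), so it is locked. The wells are clear at (390,180), (390,238) and (389,294).

>>> step_arm(targets=[[[-4,-14,0,0,0,0],[-12,-40,0,0,0,0],[-23,-74,0,0,0,0],[-34,-110,-5,0,0,0],[-45,-146,-15,0,0,0],[-56,-182,-30,0,0,0],[-67,-218,-45,0,0,0],[-78,-253,-60,0,0,0],[-88,-285,-72,0,0,0],[-96,-311,-79,0,0,0],[-100,-323,-81,0,0,0],[-100,-324,-81,0,0,0]]])

```text
time: 13.2
tool_pos: [477.0, -345.8, 202.9]
tcp_rot: [-179.8, -0.1, 85.3]
ft_force: [-0.1, 1.1, 0.1]
finger_gap: 51.4
grip_force: 0.0
```

>>> step_arm(targets=[[[0,0,0,0,0,0],[0,0,0,0,0,0]]])

```text
time: 13.37
tool_pos: [479.1, -343.7, 205.0]
tcp_rot: [180.0, -0.0, 85.5]
ft_force: [0.4, 0.1, 0.4]
finger_gap: 51.5
grip_force: 0.0
```

Run:
```python
from h import *
np.set_printoptions(precision=1,suppress=True)
w5=load("w5"); print("wells",back(w5,np.array([(390,180),(390,238),(389,294)])/1.5,140)[:,:2]); print("latch dir",back(w5,np.array([(446,99),(398,98)])/1.5,120)[:,:2])
w=snap("wrist","w6",k=1.5); s=r.sense(); print(s["tool_pos"],s["tcp_rot"],s["time"],s["finger_gap"],s["ft_force"])
```

```text
wells [[588.4  36.6]
 [585.7   1.8]
 [582.2 -34.4]]
latch dir [[626.4  80.7]
 [597.3  83.7]]
[ 479.3 -343.6  205.3] [180.   -0.   85.5] 13.4167 51.38582569022599 [-0.5 -0.1  0.3]
```

View pics/w6.png

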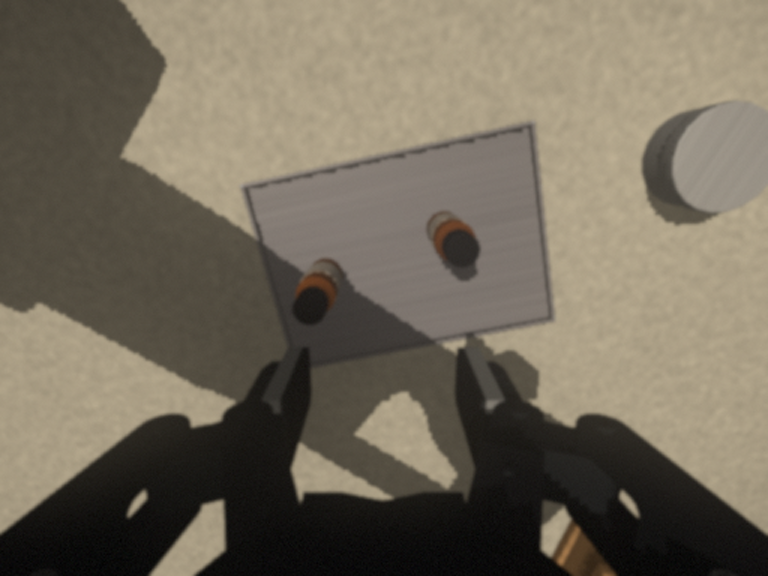

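The tray has the two caps at (311,304) and (460,247) (1.5x). Both bottles are upright, with free space around them.

Run:
```python
from h import *
np.set_printoptions(precision=1,suppress=True)
w=load("w6"); print(back(w,np.array([(311,304),(460,247)])/1.5,85)[:,:2])
print("bases",back(w,np.array([(327,272),(440,224)])/1.5,3)[:,:2])
```

```text
[[ 437.4 -349.4]
 [ 525.1 -322.4]]
bases [[ 436.5 -351.4]
 [ 524.2 -321.5]]
```

>>> step_arm(targets=[[[12,6,-5,0,0,0],[30,14,-20,0,0,0],[42,19,-42,0,0,0],[46,21,-70,0,0,0],[46,21,-100,0,0,0],[46,21,-125,0,0,0],[46,21,-138,0,0,0],[46,21,-142,0,0,0],[46,21,-142,0,0,0]]])

```text
time: 14.17
tool_pos: [524.3, -323.0, 62.0]
tcp_rot: [-179.9, -0.1, 85.5]
ft_force: [-1.2, -0.8, 0.4]
finger_gap: 51.2
grip_force: 0.0
```

>>> step_arm(targets=[[[0,0,0,0,0,0],[0,0,0,0,0,0],[0,0,0,0,0,0],[0,0,0,0,0,0],[0,0,0,0,0,0],[0,0,0,0,0,0]]], fingers=1, newtons=25)

```text
time: 14.67
tool_pos: [525.6, -325.1, 65.3]
tcp_rot: [179.8, 0.1, 85.4]
ft_force: [-0.4, 1.1, 6.8]
finger_gap: 24.7
grip_force: 24.8
```

>>> step_arm(targets=[[[0,0,5,0,0,0],[0,0,25,0,0,0],[0,0,55,0,0,0],[0,0,90,0,0,0],[2,12,125,0,0,0],[7,36,152,0,0,0],[13,70,166,0,0,0],[19,105,170,0,0,0],[25,140,170,0,0,0],[31,175,170,0,0,0],[38,210,170,0,0,0],[44,245,170,0,0,0]]])

```text
time: 15.67
tool_pos: [568.4, -77.6, 233.8]
tcp_rot: [179.9, 0.0, 85.4]
ft_force: [1.0, 0.2, -0.2]
finger_gap: 25.1
grip_force: 24.7
```

>>> step_arm(targets=[[[6,33,0,0,0,0],[11,64,0,0,0,0],[15,88,-3,0,0,0],[18,104,-10,0,0,0],[20,112,-18,0,0,0],[20,114,-24,0,0,0],[20,114.5,-26,0,0,0],[20,114.5,-26,0,0,0],[20,114.5,-26,0,0,0]]])

```text
time: 16.42
tool_pos: [588.1, 34.1, 206.7]
tcp_rot: [-180.0, 0.0, 85.3]
ft_force: [0.5, 0.8, 0.1]
finger_gap: 24.7
grip_force: 24.7
```

Run:
```python
from h import *
w=snap("wrist","w7"); t=snap("side","s7"); s=r.sense(); print(s["tool_pos"],s["tcp_rot"],s["time"],s["finger_gap"],s["ft_force"])
q=proj(t,[(588,37,140)])[0]; print(q); x,y=q.astype(int)
a=cv2.resize(w["img"][90:290,160:350],None,fx=2.6,fy=2.6,interpolation=cv2.INTER_CUBIC); b=t["img"][y-60:y+40,x-25:x+25]
b=cv2.resize(b,(260,520),interpolation=cv2.INTER_CUBIC); print(a.shape,x-25,y-60)
cv2.imwrite("pics/m7.png",np.hstack([a[:520],b]))
```

```text
[588.42459263  34.25002515 207.2656532 ] [1.79965425e+02 8.76601602e-03 8.53330281e+01] 16.5167 25.139730906727923 [-0.20575482  0.45476855 -0.31474828]
[240.52808533 171.53318444]
(520, 494, 3) 215 111
```

View pics/m7.png

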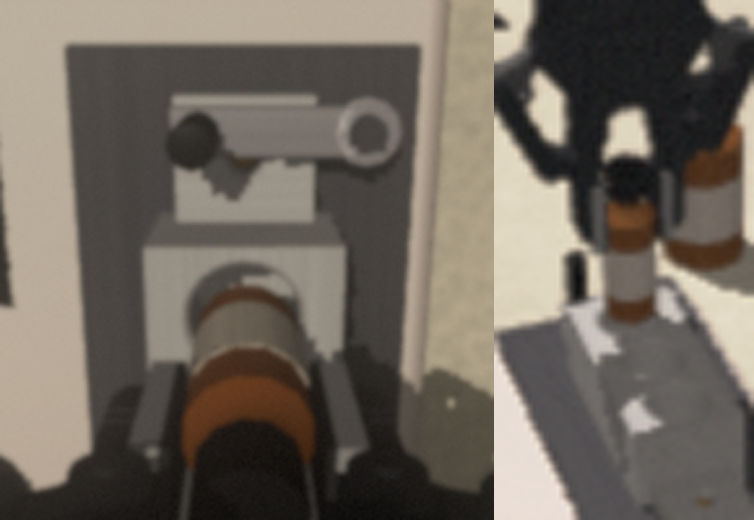

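The montage shows the bottle held upright just above the left end well. The well's rim runs from col 187 to 300, top row 262; the base runs from col 199 to 297, top row 288. The side view agrees with this.

Run:
```python
from h import *
np.set_printoptions(precision=1,suppress=True)
w=load("w7"); f=lambda c,r_:(c/2.6+160,r_/2.6+90)
print("well L,R,top",back(w,[f(187,300),f(300,300),f(244,262)],140)[:,:2])
for z in(143,145,147): print("base L,R,top",z,back(w,[f(199,330),f(297,330),f(247,288)],z)[:,:2])
s=load("s7"); print("side: base bottom ctr px",215+(630-494)/5.2,111+318/5.2, "proj base edge", proj(s,[(588,36.9,145),(588,36.9,140)]))
```

```text
well L,R,top [[573.5  42.5]
 [603.1  40.1]
 [589.3  51.7]]
base L,R,top 143 [[576.1  35. ]
 [601.7  32.9]
 [589.6  45.6]]
base L,R,top 145 [[576.3  35.8]
 [601.6  33.7]
 [589.7  46.2]]
base L,R,top 147 [[576.5  36.6]
 [601.6  34.5]
 [589.7  46.9]]
side: base bottom ctr px 241.15384615384616 172.15384615384616 proj base edge [[240.5 169.9]
 [240.5 171.6]]
```

Run:
```python
from h import *
w=load("w7"); im=w["img"]
for c in (249,253,257): print(c,[(r_,*im[r_,c].tolist()) for r_ in range(186,206)])
print([(c,*im[208,c].tolist()) for c in list(range(228,242))+list(range(268,284))])
```

```text
249 [(186, 127, 137, 143), (187, 130, 141, 148), (188, 130, 141, 148), (189, 126, 137, 144), (190, 113, 123, 129), (191, 95, 103, 108), (192, 79, 85, 89), (193, 70, 77, 80), (194, 67, 74, 78), (195, 65, 72, 75), (196, 67, 73, 77), (197, 67, 73, 77), (198, 73, 80, 85), (199, 77, 86, 96), (200, 71, 82, 96), (201, 52, 65, 84), (202, 38, 53, 77), (203, 36, 52, 77), (204, 36, 52, 77), (205, 44, 59, 81)]
253 [(186, 128, 138, 145), (187, 132, 143, 151), (188, 131, 143, 150), (189, 123, 133, 140), (190, 104, 115, 120), (191, 87, 96, 99), (192, 74, 81, 85), (193, 69, 74, 78), (194, 67, 74, 78), (195, 77, 83, 87), (196, 89, 97, 103), (197, 101, 110, 116), (198, 98, 109, 116), (199, 83, 94, 107), (200, 57, 71, 89), (201, 43, 59, 80), (202, 38, 51, 76), (203, 35, 52, 74), (204, 36, 54, 76), (205, 53, 67, 85)]
257 [(186, 131, 141, 149), (187, 137, 147, 155), (188, 136, 147, 155), (189, 132, 142, 149), (190, 116, 125, 132), (191, 95, 104, 108), (192, 78, 85, 89), (193, 70, 75, 80), (194, 69, 75, 80), (195, 81, 89, 93), (196, 107, 117, 122), (197, 122, 133, 139), (198, 122, 133, 141), (199, 102, 114, 125), (200, 70, 82, 99), (201, 44, 58, 79), (202, 37, 51, 73), (203, 34, 49, 71), (204, 40, 53, 75), (205, 51, 65, 81)]
[(228, 134, 145, 152), (229, 129, 140, 147), (230, 118, 127, 134), (231, 100, 108, 114), (232, 81, 89, 94), (233, 68, 72, 77), (234, 58, 63, 67), (235, 54, 59, 63), (236, 54, 58, 63), (237, 52, 59, 65), (238, 50, 57, 69), (239, 41, 53, 68), (240, 39, 52, 71), (241, 38, 52, 73), (268, 35, 46, 61), (269, 34, 44, 59), (270, 39, 47, 59), (271, 42, 50, 58), (272, 49, 56, 60), (273, 58, 63, 67), (274, 73, 81, 84), (275, 93, 102, 107), (276, 110, 119, 125), (277, 122, 133, 139), (278, 129, 141, 147), (279, 135, 147, 154), (280, 136, 149, 155), (281, 135, 147, 154), (282, 132, 144, 151), (283, 132, 144, 150)]
```

>>> step_arm(targets=[[[-0.4,1.5,0,0,0,0],[-0.8,2.8,0,0,0,0],[-0.8,2.8,-3,0,0,0],[-0.8,2.8,-6,0,0,0],[-0.8,2.8,-9,0,0,0],[-0.8,2.8,-11,0,0,0],[-0.8,2.8,-12,0,0,0],[-0.8,2.8,-12,0,0,0]]])

```text
time: 17.18
tool_pos: [587.1, 38.0, 194.0]
tcp_rot: [-179.9, 0.0, 85.4]
ft_force: [-0.1, -1.3, -1.3]
finger_gap: 24.5
grip_force: 25.0
```

>>> step_arm(targets=[[[0,0,-4,0,0,0],[0,0,-9,0,0,0],[0,0,-14,0,0,0],[0,0,-18,0,0,0],[0,0,-21,0,0,0],[0,0,-22,0,0,0],[0,0,-22,0,0,0]]])

```text
time: 17.77
tool_pos: [587.1, 38.1, 172.2]
tcp_rot: [-179.9, 0.0, 85.4]
ft_force: [0.4, -2.2, -2.2]
finger_gap: 24.7
grip_force: 25.1
```

>>> step_arm(targets=[[[0,0,-0.7,0,0,0],[0,0,-1.4,0,0,0],[0,0,-2.1,0,0,0],[0,0,-2.8,0,0,0],[0,0,-2.8,0,0,0]]])

```text
time: 18.18
tool_pos: [587.7, 38.1, 170.5]
tcp_rot: [180.0, 0.0, 85.4]
ft_force: [-1.1, -4.2, 2.7]
finger_gap: 24.4
grip_force: 25.5
```

>>> step_arm(targets=[[[0,0,0,0,0,0],[0,0,0,0,0,0],[0,0,0,0,0,0],[0,0,3,0,0,0],[0,0,15,0,0,0],[0,0,38,0,0,0],[0,0,62,0,0,0],[-3,-8,75,0,0,0],[-10,-26,80,0,0,0],[-22,-56,80,0,0,0],[-35,-90,80,0,0,0],[-48,-125,80,0,0,0]]], fingers=-0.2)

```text
time: 19.18
tool_pos: [538.8, -87.9, 250.9]
tcp_rot: [179.9, 0.0, 85.5]
ft_force: [0.3, -0.3, -0.1]
finger_gap: 51.1
grip_force: 0.0
```

>>> step_arm(targets=[[[-13,-34,0,0,0,0],[-26,-68,0,0,0,0],[-39,-102,0,0,0,0],[-52,-136,0,0,0,0],[-65,-170,0,0,0,0],[-78,-203,0,0,0,0],[-89,-231,-8,0,0,0],[-98,-252,-25,0,0,0],[-102,-262,-50,0,0,0],[-103,-265,-82,0,0,0],[-103,-265,-115,0,0,0],[-103,-265,-145,0,0,0]]])

```text
time: 20.18
tool_pos: [435.6, -352.7, 104.0]
tcp_rot: [180.0, 0.0, 85.3]
ft_force: [-0.1, 0.6, -1.1]
finger_gap: 51.3
grip_force: 0.0
```

>>> step_arm(targets=[[[0,0,-20,0,0,0],[0,0,-34,0,0,0],[0,0,-41,0,0,0],[0,0,-42.2,0,0,0],[0,0,-42.2,0,0,0]]])

```text
time: 20.6
tool_pos: [436.4, -352.2, 63.3]
tcp_rot: [180.0, 0.0, 85.4]
ft_force: [1.5, -0.0, 0.1]
finger_gap: 51.3
grip_force: 0.0
```

>>> step_arm(targets=[[[0,0,0,0,0,0],[0,0,0,0,0,0],[0,0,0,0,0,0],[0,0,0,0,0,0],[0,0,0,0,0,0],[0,0,0,0,0,0]]], fingers=1, newtons=25)

```text
time: 21.1
tool_pos: [437.2, -352.7, 64.5]
tcp_rot: [179.9, 0.1, 85.4]
ft_force: [-1.5, 0.2, 6.9]
finger_gap: 24.6
grip_force: 25.2
```

>>> step_arm(targets=[[[0,0,5,0,0,0],[0,0,25,0,0,0],[0,0,55,0,0,0],[0,0,90,0,0,0],[4,9,125,0,0,0],[12,27,152,0,0,0],[26,56,166,0,0,0],[41,89,170,0,0,0],[56,122,170,0,0,0],[71,155,170,0,0,0],[86,188,170,0,0,0],[101,221,170,0,0,0]]])

```text
time: 22.1
tool_pos: [537.8, -129.0, 233.3]
tcp_rot: [180.0, 0.0, 85.4]
ft_force: [1.2, 0.2, -0.7]
finger_gap: 24.9
grip_force: 24.6
```

>>> step_arm(targets=[[[15,32,0,0,0,0],[28,61,-2,0,0,0],[37,81,-8,0,0,0],[43,93,-16,0,0,0],[44.3,96.7,-23,0,0,0],[44.3,96.7,-26,0,0,0],[44.3,96.7,-26,0,0,0],[44.3,96.7,-26,0,0,0]]])

```text
time: 22.77
tool_pos: [581.1, -35.5, 206.4]
tcp_rot: [-179.9, 0.0, 85.3]
ft_force: [-0.6, 0.0, 0.5]
finger_gap: 25.0
grip_force: 24.6
```

Run:
```python
from h import *
np.set_printoptions(precision=1,suppress=True)
w=snap("wrist","w8"); im=w["img"]; s=r.sense(); print(s["tool_pos"],s["tcp_rot"],s["time"],s["finger_gap"])
o=load("w7")["img"]
for c in (249,253,257): print(c,[int(v) for v in im[184:206,c,1]], [int(v) for v in o[184:206,c,1]])
for k in (im,o): print([int(v) for v in k[208,226:242,1]],[int(v) for v in k[208,266:282,1]])
```

```text
[581.4 -35.5 206.9] [-180.     0.    85.3] 22.8167 25.05797256473359
249 [115, 130, 139, 144, 147, 148, 148, 149, 144, 132, 111, 90, 79, 78, 75, 74, 70, 62, 55, 53, 53, 54] [103, 122, 137, 141, 141, 137, 123, 103, 85, 77, 74, 72, 73, 73, 80, 86, 82, 65, 53, 52, 52, 59]
253 [101, 119, 133, 141, 145, 147, 148, 143, 135, 116, 93, 81, 77, 77, 83, 95, 97, 82, 65, 54, 55, 56] [104, 124, 138, 143, 143, 133, 115, 96, 81, 74, 74, 83, 97, 110, 109, 94, 71, 59, 51, 52, 54, 67]
257 [100, 119, 135, 141, 146, 146, 146, 144, 131, 113, 92, 81, 76, 84, 104, 123, 125, 107, 78, 59, 52, 49] [105, 127, 141, 147, 147, 142, 125, 104, 85, 75, 75, 89, 117, 133, 133, 114, 82, 58, 51, 49, 53, 65]
[151, 152, 152, 151, 152, 147, 141, 126, 106, 86, 68, 57, 53, 52, 53, 52] [51, 58, 66, 71, 72, 73, 73, 75, 78, 84, 97, 112, 128, 137, 145, 150]
[143, 144, 145, 140, 127, 108, 89, 72, 63, 59, 58, 59, 57, 53, 52, 52] [57, 49, 46, 44, 47, 50, 56, 63, 81, 102, 119, 133, 141, 147, 149, 147]
```

>>> step_arm(targets=[[[0,1,0,0,0,0],[0,1.7,0,0,0,0],[0,1.7,-3,0,0,0],[0,1.7,-6,0,0,0],[0,1.7,-9,0,0,0],[0,1.7,-11,0,0,0],[0,1.7,-12,0,0,0],[0,1.7,-12,0,0,0]]])

```text
time: 23.48
tool_pos: [582.1, -32.9, 195.0]
tcp_rot: [179.9, 0.0, 85.4]
ft_force: [2.5, -2.1, 1.3]
finger_gap: 25.2
grip_force: 24.6
```

>>> step_arm(targets=[[[0.5,-0.5,0,0,0,0],[0.5,-0.5,-4,0,0,0],[0.5,-0.5,-9,0,0,0],[0.5,-0.5,-14,0,0,0],[0.5,-0.5,-18,0,0,0],[0.5,-0.5,-21,0,0,0],[0.5,-0.5,-22,0,0,0],[0.5,-0.5,-22,0,0,0]]])

```text
time: 24.15
tool_pos: [581.9, -32.9, 172.1]
tcp_rot: [-179.9, -0.0, 85.4]
ft_force: [0.6, -2.1, -1.2]
finger_gap: 24.9
grip_force: 24.4
```

>>> step_arm(targets=[[[0,0,-0.7,0,0,0],[0,0,-1.4,0,0,0],[0,0,-2.1,0,0,0],[0,0,-2.8,0,0,0],[0,0,-2.8,0,0,0]]])

```text
time: 24.57
tool_pos: [582.2, -33.0, 170.0]
tcp_rot: [-180.0, 0.0, 85.4]
ft_force: [0.6, -3.0, 0.6]
finger_gap: 25.1
grip_force: 24.8
```

>>> step_arm(targets=[[[0,0,-0.5,0,0,0],[0,0,-1,0,0,0],[0,0,-1,0,0,0]]])

```text
time: 24.82
tool_pos: [582.3, -33.0, 169.5]
tcp_rot: [180.0, 0.0, 85.4]
ft_force: [-0.9, -2.1, 3.9]
finger_gap: 25.0
grip_force: 25.3
```

>>> step_arm(targets=[[[0,0,0,0,0,0],[0,0,0,0,0,0],[0,0,0,0,0,0],[0,0,3,0,0,0],[0,0,15,0,0,0],[0,0,38,0,0,0],[0,0,60,0,0,0],[-10,-1,70,0,0,0],[-30,-4,70,0,0,0],[-60,-8,65,0,0,0],[-88,-11,50,0,0,0],[-102,-13,35,0,0,0]]], fingers=-0.2)

```text
time: 25.82
tool_pos: [478.9, -46.1, 205.4]
tcp_rot: [179.9, 0.0, 85.4]
ft_force: [-0.2, -0.4, 0.7]
finger_gap: 51.2
grip_force: 0.0
```

>>> step_arm(targets=[[[0,0,-15,0,0,0],[0,0,-35,0,0,0],[0,0,-50,0,0,0],[0,0,-54,0,0,0],[0,0,-54,0,0,0],[0,0,-54,0,0,0],[0,0,-54,0,0,0],[0,0,-54,0,0,0]]], fingers=1)

```text
time: 26.48
tool_pos: [481.2, -46.1, 151.5]
tcp_rot: [179.9, 0.0, 85.4]
ft_force: [-0.1, 0.5, -1.6]
finger_gap: -0.2
grip_force: 0.0
```

Run:
```python
from h import *
np.set_printoptions(precision=1,suppress=True)
for n in("top","side"):
    t=snap(n,n+"9"); P=proj(t,[(588,37,190),(582.3,-35,190),(585.2,1,140)]); print(n,P)
    hsv=t["img"]; g=hsv.max(2)
    for p in P[:2]:
        x,y=p.round().astype(int); sub=g[y-7:y+8,x-7:x+8]; m=sub<45; yy,xx=np.nonzero(m); print("dark ctr",xx.mean()+x-7,yy.mean()+y-7,m.sum())
    x,y=P[2].round().astype(int); print("mid well",g[y-2:y+3,x-2:x+3].tolist())
w=snap("wrist","w9"); P=proj(w,[(588,37,190),(582.3,-35,190)]); print("wrist",P)
s=r.sense(); print(s["tool_pos"],s["finger_gap"],s["time"])
```

```text
top [[228.8 203.9]
 [258.8 205.8]
 [244.  207.3]]
dark ctr 228.91176470588235 205.2058823529412 34
dark ctr 258.57575757575756 207.42424242424244 33
mid well [[75, 81, 90, 117, 142], [86, 107, 123, 146, 158], [98, 135, 151, 159, 162], [93, 130, 149, 157, 159], [69, 89, 116, 134, 141]]
side [[239.8 154.7]
 [249.3 170.2]
 [245.  179.3]]
dark ctr 239.92307692307693 157.66666666666666 39
dark ctr 248.66037735849056 173.39622641509433 53
mid well [[111, 101, 67, 37, 30], [102, 111, 94, 66, 54], [108, 123, 115, 100, 89], [110, 123, 122, 112, 103], [99, 116, 121, 117, 112]]
wrist [[648.3  30.2]
 [562.5 279.1]]
[480.7 -46.  150.7] -0.02395440370912333 26.6333
```

Both caps are where a fully seated bottle should be. Now the button.

>>> step_arm(targets=[[[0,0,-8,0,0,0],[0,0,-16,0,0,0],[0,0,-22,0,0,0],[0,0,-25,0,0,0],[0,0,-27,0,0,0],[0,0,-27,0,0,0]]])

```text
time: 27.13
tool_pos: [479.7, -45.8, 122.5]
tcp_rot: [-179.9, -0.0, 85.4]
ft_force: [-2.6, 0.2, 4.3]
finger_gap: 0.1
grip_force: 1.8
```

>>> step_arm(targets=[[[0,0,-1,0,0,0],[0,0,-2,0,0,0],[0,0,-3,0,0,0],[0,0,-4,0,0,0],[0,0,-4,0,0,0]]])

```text
time: 27.55
tool_pos: [480.3, -45.9, 121.6]
tcp_rot: [-180.0, 0.0, 85.4]
ft_force: [-14.7, 3.2, 26.4]
finger_gap: 0.3
grip_force: 12.9
```

>>> step_arm(targets=[[[0,0,2,0,0,0],[0,0,4,0,0,0],[0,0,4,0,0,0],[0,0,4,0,0,0]]])

```text
time: 27.88
tool_pos: [480.6, -46.0, 123.3]
tcp_rot: [179.9, 0.0, 85.4]
ft_force: [-0.1, 0.4, 2.4]
finger_gap: -0.2
grip_force: 1.6
```

>>> step_arm(targets=[[[0,0,1,0,0,0],[0,0,2,0,0,0],[0,0,2,0,0,0],[0,0,2,0,0,0]]])

```text
time: 28.22
tool_pos: [480.5, -46.0, 125.1]
tcp_rot: [180.0, 0.0, 85.4]
ft_force: [1.2, 1.0, 3.0]
finger_gap: -0.0
grip_force: 1.2
```

>>> step_arm(targets=[[[0,0,1,0,0,0],[0,0,2,0,0,0],[0,0,2,0,0,0],[0,0,2,0,0,0]]])

```text
time: 28.55
tool_pos: [480.2, -46.0, 127.0]
tcp_rot: [180.0, 0.0, 85.4]
ft_force: [2.6, -0.2, 1.9]
finger_gap: -0.2
grip_force: 0.8
```

The spring contact starts near TCP z 127.5 and the hard stop is at 121.6, so the button made its full 6 mm travel. Retreating.

>>> step_arm(targets=[[[0,0,5,0,0,0],[0,0,20,0,0,0],[0,0,50,0,0,0],[-10,0,85,0,0,0],[-25,0,115,0,0,0],[-40,0,130,0,0,0],[-45,0,133,0,0,0],[-45,0,133,0,0,0],[-45,0,133,0,0,0]]])

```text
time: 29.3
tool_pos: [435.0, -45.9, 258.9]
tcp_rot: [-179.9, -0.0, 85.4]
ft_force: [0.0, 0.0, 0.2]
finger_gap: 0.4
grip_force: 0.0
```

Run:
```python
from h import *
t=snap("top","top10"); a=load("top9")
print(np.abs(t["img"][180:240,190:300].astype(int)-a["img"][180:240,190:300]).mean(), r.sense()["ft_force"])
print(r.hand_in())
```

```text
10.377474747474748 [-0.28164788  0.41286084 -0.95966274]
the job is handed in; nothing more can be done
None
```

I handed the job in at about 29 s: block seated and latched, a bottle lowered into each end well with the middle one empty, then the start button pressed fully down and released; no verdict came back, and after the last bottle I checked only by measurement, having used all 10 views.

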